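# Seat and clamp a specimen cassette in the trimming holder

### The arm

A 7-joint arm with a two-finger parallel gripper is mounted at the origin on the work surface. World frame = base frame: x ahead of the robot, y to its left, z up, the work surface at z = 0. Lengths are in m, angles in rad, forces in N, time in s.
With the tool pointing down it reaches from about 0.4 to 0.85 m from the base axis. Payload 4.5 kg.
Tool frame: the origin (TCP) lies on the centre line of the jaws, within the pads' length; the fingertips stand 14 mm ahead of it and the grasp point (between the pads) lies 5 mm behind it (nose_length is the distance from the TCP to the fingertips, in m); x points along the fingers, y is the direction in which the jaws open and shut, and the axes are right-handed (so a half turn about x gives the same grasp; the last joint's range is limited). The gripper opens to 88 mm and grips with 3 to 60 N. Pads are 18 mm wide; open, the fingers measure 123 mm over their backs; the gripper's body (75 mm by 187 mm) begins 45 mm behind the grasp point.
Start: joints at [-1.256, 0.689, -0.195, 1.565, 0.157, 0.902, -0.215], TCP at [0.173, 0.601, 0.226] pointing down, gripper open.
Joint ranges: [-3.01, 3.01], [-0.46, 2.08], [-1.47, 1.51], [0.13, 2.56], [-1, 4.14], [0.04, 2.09], [-2.66, 2.66]. Speed limits (rad/s): [2.57, 2.57, 3.14, 3.14, 3.14, 3.14, 3.14].

### API

Orientations are given as a unit quaternion [x, y, z, w].
In Python, from plant import get_state, snapshot, camera_params, finish_job, boxes_of, silhouettes, spot_point, nose_length gives the robot as it stands.
- The arm moves only by the tool apply_moves, never from a script. Its arguments are lists of equal length, an entry for each row: "delta_pos": the shift along the tool's x, y, z in cm, a list of three; "yaw": the turn about the tool's x in rad; "gripper": the opening in per cent of the stroke, from 0 (shut) to 100 (fully open). A call has 1 to 10 rows; each row is the pose to reach, as a shift and turn from the pose measured when the call began, along the tool's axes at that moment; what a row does not reach only later rows make up. A row lasts 1/12 s, in which the tool goes at most 41.7 mm and 7.16 degrees, less where a joint would pass 70% of its speed; a pose out of reach is approached as far as the arm can. A call with a gripper value outside its range is refused whole. The fingers move at their own pace and stop on an object; "force" is the grip in N (left out, the last holds). Time passes only in rows, so rows that repeat a pose let the fingers close. It gives the time, the measured TCP pose, the force and the opening at its end, in the units of the state.
- get_state(): the state, without advancing time (a new reading comes with each control period).
- snapshot(name): name is "side" or "top"; returns the picture (400x640x3 uint8, red, green, blue); there is no depth.
- camera_params(name): a dict with "fovy" (degrees; the focal length in pixels is half the picture's height over the tangent of half this angle, whatever the lens; pixels are square), "cx", "cy" (the principal point, pixels), "position" and "orientation" of the camera in the world. Camera axes: x right, y down, z forward; pixel columns grow to the right and rows downward; lengths in m; the calibration is good to about 2 mm. A picture is of the moment at which its call begins. camera_params takes no time and is no camera call.
- finish_job(): hands the job in, once; it reports no verdict.
Trained networks look in the newest picture that a camera, given by its name, has taken for a name from the list of things; names that differ only in an ending like _2 or _b are one class to them, and where a whole thing is asked for, a point or a joint stands for the part that bears it (a point fixed in the world has none). Each returns a list of dicts, best first, with "score" (0 to 1); they miss things now and then, are a little off and sometimes report something else, mostly with a low value. They report only what shows in the picture. A call takes as long as a camera call. They do not tell look-alikes from the thing itself.
- boxes_of(thing, camera): "bbox" ([left, top, width, height] in pixels, round what is visible of it).
- silhouettes(thing, camera): "mask" (400x640 bool, what is visible of it) and "bbox" ([left, top, width, height] in pixels, round what is visible of it).
- spot_point(thing, camera): "pixel" ([column, row] in pixels: a listed point, or the origin of a listed thing).
The state is a dict: "clock": time; "q": joint angles; "qd": joint speeds; "joint_torque": joint torques, N m; "tool_pos": TCP position; "eef_rot": TCP orientation; "contact_force": force on the tool from outside, world axes, zero at the start; "moment": the same for the moment, N m; "opening": opening from 0.0 (shut) to 1.0 (fully open).
Only numpy, scipy, OpenCV 4.12 (cv2) and the standard library are available. Lean on these libraries where they do the work, as an engineer would, in place of code of your own. Each camera call takes 0.05 s, during which the arm holds its last target.

### The job

Slide the blue cassette along its channel in the white holder until it sits against the rubber-tipped end stop, pressing it there gently for a moment. Then push the red-knobbed clamp lever over with a fingertip until it snaps across and holds the cassette against the stop. Never press hard on the cassette or on the knob, leave the other things where they are, and leave the lever and cassette free of the hand.

Things in the scene. Friction and masses are not known exactly. Their poses are not given: they have to be found in the camera images.
- holder: Fixed white base block 155 x 105 x 30 mm (x -80 to 75, y -75 to 30 mm of its origin). Origin on the table under the middle of the channel; +x is the way the cassette is pushed home, z up. Channel floor: its top, 30 mm above the table, along x at y = 0. When home the cassette's centre is at x = -11 to +11 mm, as the end stop is set anew each time.
- channel_mouth (a point): Start of the channel, on its floor: x = -32 mm, y = 0 in the holder, axes as the holder's. Two aluminium rails, 4 mm high, 6 mm wide, 31 mm apart, run from here 54 mm along +x. A fingertip 6 mm above the channel floor clears them.
- end_block: Grey fixed block 22 x 36 x 22 mm at the +x end of the channel (origin under its centre, axes as the holder's). Carries the end stop: a rod with a black rubber tip 13 mm across, 8 mm above the channel floor. Its tip face stands 31 to 53 mm from the block's origin, differently set each time and not measured. The tip yields about 1 mm per 12 N.
- cassette: Loose blue specimen cassette, 40 (x) x 28 (y) x 12 mm, with a cream wax block 31 x 23 x 5 mm on top, 35 to 70 g. Origin under its centre; its +x end goes to the stop. Starts on the channel floor, front end between the rails, 29 to 57 mm short of home. Push its upright rear (-x) face, 12 mm high: sliding takes under 1.5 N, over 10 N cracks the wax.
- clamp (a joint): Over-centre lever on an upright pivot: 0 = open, growing clockwise seen from above. Centre at 0.75 rad: before it a spring drives it back open, beyond it it snaps shut by itself in 1 to 2 s (damped) and its tongue presses the cassette on the stop with about 5 N, at rest at 1.3 to 1.85 rad (1.95 if no cassette). Pushing on after the snap squeezes the cassette.
- pivot (a point): The lever's pivot axis, at the channel floor's height: x = -25, y = -48 mm in the holder, axes as the holder's.
- tongue_tip (a point): Centre of the black tip (10 mm across, 6 to 12 mm above the channel floor) of the lever's steel tongue, 46 mm from the pivot. Open, the tongue lies along the holder's -x, clear of the channel; it swings in towards +y behind the cassette. If the cassette is far from home it hits its side and jams.
- knob: Red upright knob, free to spin, at the end of the lever's handle, 16 mm across, 34 mm high, origin at the centre of its foot, 40 mm above the table. 65 mm from the pivot: open, at -50 degrees from the holder's +x (towards -y), shut at -125 to -155, so push it towards the holder's -x. Moving it takes about 4 N at first, falling to 0 at the centre; over 15 N is too much. The handle bar reaches up to 44 mm above the table.
- knob_top (a point): Centre of the red knob's top, 44 mm above the channel floor (74 mm above the table).
- spare_white: Bystander: white cassette like the blue one, lying left of the holder.
- spare_green: Bystander: green cassette like the blue one, lying left of the holder.
- brush: Bystander: brush 170 mm long, lying on the table to the right.
- jar: Bystander: jar 64 mm across, 85 mm high.
- stain: Bystander: amber bottle 60 mm across, 140 mm high.
- slide_box: Bystander: white and green slide box 90 x 35 x 30 mm.
- blade_box: Bystander: black blade box 60 x 32 x 18 mm.
Mind the look-alikes: they are no part of the job. What is shaped like the holder but orange is not meant. What is shaped like the cassette but orange is not meant.

How it is judged:
On the way, in this order (a step that is already met when the one before it is completed fails the run):
1. the cassette is pressed against the end stop (over 0.5 N for 0.1 s) with the lever still open (below 0.3 rad) (contact force between cassette and end_block above 0.5 N and value of joint clamp below 0.3 rad), for 0.1 s.
2. the lever has snapped across (over 1.2 rad) with the cassette held on the stop (value of joint clamp above 1.2 rad and contact force between cassette and end_block above 1.5 N), for 0.2 s.
At the end, for the whole second after the job is handed in: the lever is across (over 1.2 rad), the cassette lies flat (within 0.1 rad) and at rest in its channel (within 3 mm of its middle), held on the end stop with over 1.5 N, and the hand is off both (all of step 2 and y of cassette in the frame of holder between -0.003 and 0.003 m and angle between cassette's own z axis and vertical below 0.1 rad and linear speed of cassette below 0.01 m/s and contact force between the fingers and cassette below 0.1 N and contact force between the fingers and knob below 0.1 N); the robot touches nothing.
It fails at once if the cassette is pressed with over 10 N, by the fingers or on the end stop (contact force between cassette and end_block above 10 N or contact force between the fingers and cassette above 10 N).
It fails at once if fingers press the knob with over 15 N (contact force between the fingers and knob above 15 N).
It fails at once if a bystander moved over 15 mm (distance of any of spare_white, spare_green, brush, jar, stain, slide_box, blade_box from where it was at the start of the episode above 0.015 m).
It also fails if it takes over 54 s, if anything falls off the work surface, if the arm or the gripper's body presses on something with over 40 N, if the wrist force passes 120 N, or if a joint passes its speed limit or range.

## Working session

There is one attempt and no reset: what is moved stays moved. The work goes in short steps, Python scripts to look and compute and a tool call to move; the robot and the scene stay as the last step left them, time stands still between calls to the robot, and variables do not carry over. Pictures are saved under pics/ and viewed, and the job is handed in when it is done.

Besides the shell and the picture viewer there is one more tool, called as name(argument=value, ...), one argument or row to a line, values as JSON. apply_moves: Moves the arm, as the interface text tells. Its arguments: {"type":"object","properties":{"delta_pos":{"type":"array"},"yaw":{"type":"array"},"gripper":{"type":"array"},"force":{"type":"number"}},"required":["delta_pos","yaw","gripper"]}

```bash
ls; mkdir -p pics; python3 - <<'E'
from plant import *
import cv2
s=get_state();print({k:(s[k]) for k in s})
print(nose_length if not callable(nose_length) else nose_length())
for n in("top","side"):
    im=snapshot(n);cv2.imwrite(f"pics/{n}0.png",im[:,:,::-1]);print(camera_params(n))
E
```

```text
pics
{'clock': 0.0, 'q': array([-1.25619142,  0.68996157, -0.19451166,  1.56633327,  0.15727429,
        0.90249166, -0.21506831]), 'qd': array([ 0.00120299,  0.00169217,  0.00098733,  0.00041344, -0.00136001,
       -0.00076406,  0.00043831]), 'joint_torque': array([ 2.92254099e-04, -5.27561617e+01, -1.26663845e+00, -1.53430617e+01,
       -5.26337977e-02,  6.39322287e-03,  1.54417630e-04]), 'tool_pos': array([0.17306963, 0.59988405, 0.22482684]), 'eef_rot': array([ 0.09828323,  0.70020254, -0.09955609,  0.70010384]), 'contact_force': array([ 0.38774734, -0.29079728, -0.05827247]), 'moment': array([ 0.03043576, -0.01502408,  0.01737221]), 'opening': 1.0035482203083326}
0.014
{'fovy': 42.61055279843166, 'cx': 322.6356420785569, 'cy': 197.6792388460128, 'position': array([ 0.37965376, -0.01376547,  1.20835801]), 'orientation': array([ 0.74349027, -0.66123269,  0.0664529 , -0.07468314])}
{'fovy': 44.01327577736238, 'cx': 319.5126342629297, 'cy': 200.40045264531054, 'position': array([ 0.52162245, -0.99874933,  0.94699162]), 'orientation': array([ 0.91079644, -0.04055393,  0.00653492, -0.41080716])}
```

View pics/top0.png

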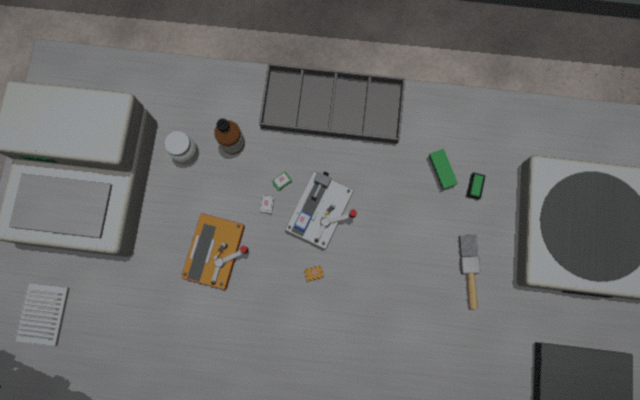

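View pics/side0.png

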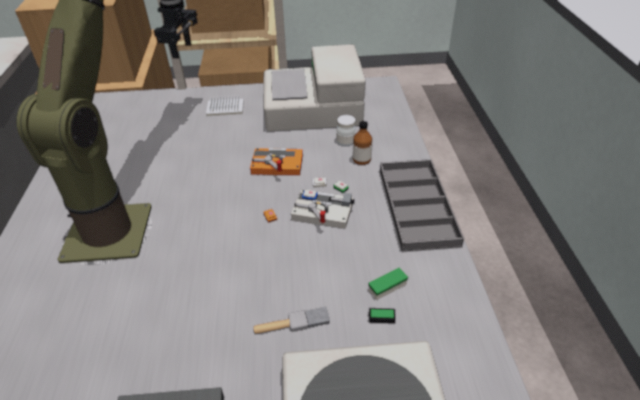

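```bash
cat > h.py <<'E'
import numpy as np,cv2
from scipy.spatial.transform import Rotation as R
from plant import *
def ray(n,px):
    c=camera_params(n);f=200/np.tan(np.radians(c['fovy'])/2)
    d=np.array([(px[0]-c['cx'])/f,(px[1]-c['cy'])/f,1]);d=R.from_quat(c['orientation']).apply(d)
    return c['position'],d
def atz(n,px,z):
    p,d=ray(n,px);return p+d*(z-p[2])/d[2]
def proj(n,P):
    c=camera_params(n);f=200/np.tan(np.radians(c['fovy'])/2)
    v=R.from_quat(c['orientation']).inv().apply(np.asarray(P)-c['position'])
    return np.array([c['cx']+f*v[0]/v[2],c['cy']+f*v[1]/v[2]])
E
python3 - <<'E'
from h import *
np.set_printoptions(precision=4,suppress=True)
for n in("top","side"):
    im=snapshot(n)
    r=(270,155,100,110) if n=="top" else (240,140,140,100)
    x,y,w,h=r
    cv2.imwrite(f"pics/{n}crop.png",cv2.resize(im[y:y+h,x:x+w,::-1],None,fx=5.4,fy=5.4,interpolation=cv2.INTER_CUBIC))
    for t,z in(("holder",0),("channel_mouth",.03),("pivot",.03),("knob_top",.074),("knob",.04),("end_block",.03),("cassette",.03),("tongue_tip",.039)):
        for k in spot_point(t,n)[:3]: print(n,t,round(k['score'],2),np.round(k['pixel'],1),atz(n,k['pixel'],z))
E
```

```text
top holder 0.94 [309.9 204.6] [0.6029 0.0432 0.    ]
top holder 0.76 [203.7 247. ] [0.4727 0.2795 0.    ]
top channel_mouth 0.9 [306.  215.7] [0.5702 0.0476 0.03  ]
top channel_mouth 0.67 [197.9 260.3] [0.4387 0.2805 0.03  ]
top pivot 0.93 [217.8 265.2] [0.433  0.2335 0.03  ]
top pivot 0.72 [327.1 221.4] [ 0.5626 -0.0028  0.03  ]
top knob_top 0.62 [243.7 247.8] [0.4755 0.1733 0.074 ]
top knob_top 0.48 [355.3 212.6] [ 0.583  -0.0637  0.074 ]
top knob_top 0.18 [326.8 222.7] [ 0.5528 -0.0028  0.074 ]
top knob 0.69 [310.  208.9] [0.5855 0.0398 0.04  ]
top knob 0.5 [352.7 214.6] [ 0.5837 -0.0597  0.04  ]
top knob 0.49 [244.4 247.9] [0.4784 0.1773 0.04  ]
top end_block 0.83 [320.9 181.7] [0.655  0.0227 0.03  ]
top cassette 0.78 [300.9 223.2] [0.5513 0.0571 0.03  ]
top cassette 0.54 [314.2 270.6] [0.4466 0.0134 0.03  ]
top tongue_tip 0.74 [213.8 286.2] [0.3852 0.2332 0.039 ]
top tongue_tip 0.71 [318.7 238.6] [0.5194 0.0117 0.039 ]
side holder 0.83 [277.6 160.2] [ 0.4685  0.2772 -0.    ]
side holder 0.65 [324.1 208.3] [ 0.5965  0.0353 -0.    ]
side channel_mouth 0.89 [267.5 155.2] [0.4391 0.2663 0.03  ]
side channel_mouth 0.67 [316.3 196.5] [0.5765 0.054  0.03  ]
side pivot 0.75 [267.6 160.4] [0.4394 0.2391 0.03  ]
side pivot 0.74 [346.6 202.9] [0.6582 0.0183 0.03  ]
side pivot 0.71 [311.3 208.9] [0.559  0.0037 0.03  ]
side knob_top 0.41 [277.7 161. ] [0.4729 0.1735 0.074 ]
side knob_top 0.39 [324.  212.1] [ 0.5892 -0.0601  0.074 ]
side knob_top 0.26 [385.3 289.1] [ 0.7023 -0.3227  0.074 ]
side knob 0.56 [278.3 168.7] [0.4722 0.1806 0.04  ]
side knob 0.4 [321.  220.5] [ 0.5811 -0.0552  0.04  ]
side end_block 0.43 [343.9 201.3] [0.6516 0.0257 0.03  ]
side cassette 0.72 [269.4 218.5] [ 0.444  -0.0229  0.03  ]
side cassette 0.51 [309.5 195.9] [0.5576 0.0586 0.03  ]
side tongue_tip 0.75 [295.5 205.1] [0.5165 0.0137 0.039 ]
side tongue_tip 0.5 [252.5 159.2] [0.3938 0.2381 0.039 ]
```

View pics/topcrop.png

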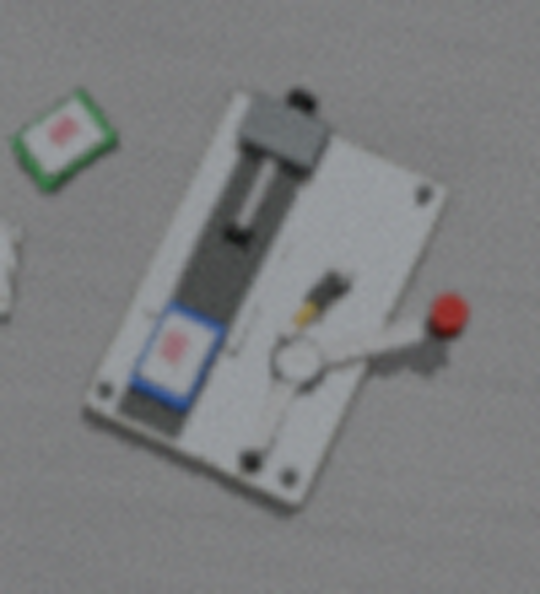

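View pics/sidecrop.png

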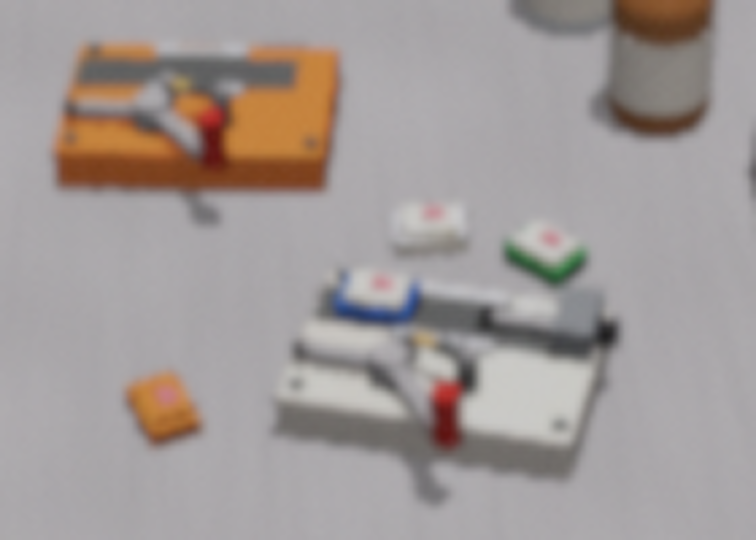

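```bash
cat > fit.py <<'E'
from h import *
from scipy.optimize import least_squares
np.set_printoptions(precision=4,suppress=True)
c,s=np.cos(np.radians(50)),np.sin(np.radians(50))
kt=(-25+65*c,-48-65*s,74)
obs=[("top",(306,215.7),(-32,0,30)),("top",(309.9,204.6),(0,0,0)),("top",(327.1,221.4),(-25,-48,30)),("top",(355.3,212.6),kt),("top",(318.7,238.6),(-71,-48,39)),
("side",(324.1,208.3),(0,0,0)),("side",(316.3,196.5),(-32,0,30)),("side",(311.3,208.9),(-25,-48,30)),("side",(324,212.1),kt),("side",(295.5,205.1),(-71,-48,39)),
("top",(352.6,189.8),(75,-75,30)),("top",(325.6,247.5),(-80,-75,30)),("top",(286.7,229.1),(-80,30,30)),("top",(314.4,172.6),(75,30,30))]
def W(q,p): 
    p=np.array(p)/1000; return np.array([q[0]+np.cos(q[2])*p[0]-np.sin(q[2])*p[1],q[1]+np.sin(q[2])*p[0]+np.cos(q[2])*p[1],p[2]])
def res(q): return np.concatenate([proj(n,W(q,p))-px for n,px,p in obs])
if __name__=="__main__":
    r=least_squares(res,[.6,.04,-.35],loss='soft_l1',x_scale=[.01,.01,.1]);q=r.x;print(q,np.degrees(q[2]));print(res(q).reshape(-1,2).round(1))
    def H(w): 
        d=np.array(w[:2])-q[:2];return 1000*np.array([np.cos(q[2])*d[0]+np.sin(q[2])*d[1],-np.sin(q[2])*d[0]+np.cos(q[2])*d[1]])
    print("cassette",H(atz("top",(300.9,223.2),.03)),H(atz("side",(309.5,195.9),.03)))
    print("block",H(atz("top",(320.9,181.7),.03)),H(atz("side",(343.9,201.3),.03)))
    print("tip",H(atz("top",(270+238/5.4,155+240/5.4),.038)))
    print("cass rear", H(atz("top",(270+160/5.4,155+393/5.4),.042)), "top centre",H(atz("top",(270+177/5.4,155+357/5.4),.042)))
    # overlay
    im=snapshot("top");x,y,w,h=270,155,100,110;im=cv2.resize(im[y:y+h,x:x+w,::-1],None,fx=5.4,fy=5.4,interpolation=cv2.INTER_CUBIC)
    def L(ps):
        a=np.array([(proj("top",W(q,p))-(x,y)+.5)*5.4 for p in ps]).astype(int);cv2.polylines(im,[a],True,(0,255,255),1)
    L([(-80,-75,30),(75,-75,30),(75,30,30),(-80,30,30)]);L([(-25,-48,54),(-71,-48,39)]);L([(-32,15.5,30),(22,15.5,30),(22,-15.5,30),(-32,-15.5,30)]);L([kt,(kt[0],kt[1],40)])
    cv2.imwrite("pics/ov.png",im)
E
python3 fit.py
```

```text
[ 0.6002  0.0372 -0.3216] -18.424488728594575
[[ 0.1  0.2]
 [ 2.4  1.4]
 [-1.   0.4]
 [-1.1 -1.1]
 [-1.1  0.6]
 [ 1.2 -0.5]
 [-2.2  1.7]
 [ 0.9  1. ]
 [-1.5  0.3]
 [ 0.4 -0.1]
 [ 1.9 -1.2]
 [ 1.   0.7]
 [-1.2 -0.2]
 [-0.3 -2.4]]
cassette [-52.7226   3.5098] [-47.2214   6.8256]
block [56.5191  3.5431] [52.3615  5.339 ]
tip [ 9.7011 -0.932 ]
cass rear [-64.9539   0.3256] top centre [-47.9437   0.4604]
```

View pics/ov.png

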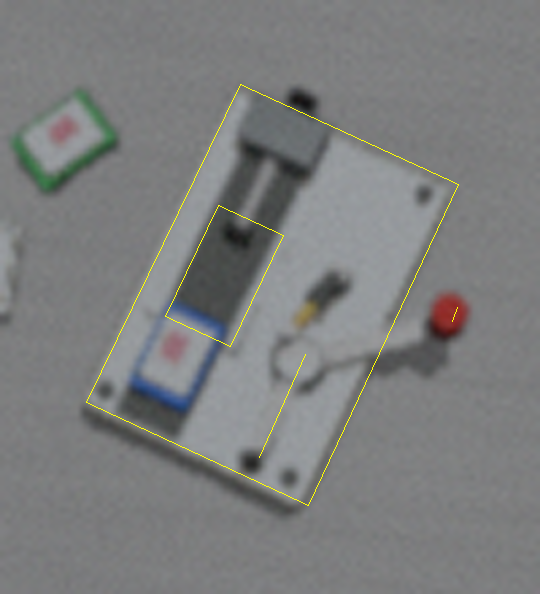

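```bash
python3 - <<'E'
from h import *
np.set_printoptions(precision=4,suppress=True)
M=R.from_quat(get_state()['eef_rot']).as_matrix();print(M)
for v in (M[:,1],M[:,2]):print(np.degrees(np.arctan2(v[1],v[0])))
from fit import W
q=[.6002,.0372,-.3216]
for a in [(-92,0,50),(-100,0,50),(-69,0,30),kt] if 0 else [(-92,0,50),(-69,0,30)]:print(a,W(q,a))
print("knob",atz("top",(270+449/5.4-.5,155+312/5.4-.5),.074), "side", atz("side",(240+447/5.4-.5,140+388/5.4-.5),.074))
print("bottle top",atz("top",(222,126),.14),"jar",atz("top",(178,140),.085))
E
```

```text
[[ 0.      0.2771  0.9608]
 [ 0.0001  0.9608 -0.2771]
 [-1.      0.0001  0.    ]]
73.91164889365388
-16.088351114044
(-92, 0, 50) [0.5129 0.0663 0.05  ]
(-69, 0, 30) [0.5347 0.059  0.03  ]
knob [ 0.583  -0.0577  0.074 ] side [ 0.585  -0.0567  0.074 ]
bottle top [0.7283 0.2488 0.14  ] jar [0.7012 0.3571 0.085 ]
```

```bash
python3 - <<'E'
from h import *
P=lambda u,v,z=.03: atz("top",(270+u/5.4-.5,155+v/5.4-.5),z)
def ang(a,b): d=P(*b)-P(*a);return np.degrees(np.arctan2(d[1],d[0]))
print(ang((151,420),(274,165)),ang((87,402),(240,92)),ang((100,385),(233,105)),ang((310,485),(440,205)),P(151,420),P(274,165))
im=snapshot("top")
x,y,w,h=280,165,80,90
cv2.imwrite("pics/big.png",cv2.resize(im[y:y+h,x:x+w,::-1],(533,600),interpolation=cv2.INTER_CUBIC))
E
```

```text
-18.44392526976177 -18.719630392748126 -17.870206887501876 -18.239007006573623 [0.5293287  0.06238911 0.03      ] [0.64670874 0.02324199 0.03      ]
```

View pics/big.png

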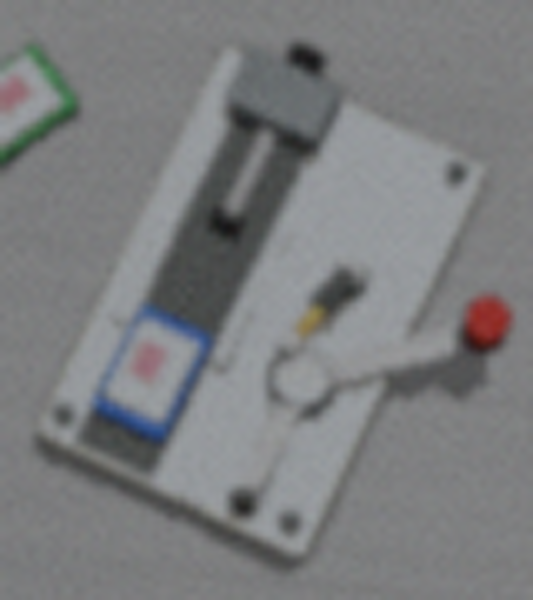

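apply_moves(
  delta_pos=[
    [2.5,-4,4.5],
    [2.5,-7,8],
    [2.5,-10,11.5],
    [2.5,-13,15],
    [2.5,-16,18.5],
    [2.5,-19,22],
    [2.5,-22,25],
    [2.5,-25,28],
    [2.5,-28,31.5],
    [2.5,-31,35],
  ],
  yaw=[0,0,0,0,0.04,0.04,0.04,0.04,0.04,0.04],
  gripper=[0,0,0,0,0,0,0,0,0,0],
  force=20,
)

```text
clock: 1.93
tool_pos: [0.3951, 0.25, 0.2009]
eef_rot: [0.113, 0.698, -0.113, 0.698]
contact_force: [1.3, 0.3, 0.2]
opening: 0.267
```

apply_moves(
  delta_pos=[
    [0,-3,3.5],
    [0,-6,7],
    [1,-8.5,10.5],
    [3,-11.5,14],
    [4,-13.7,16.7],
    [5,-13.7,16.7],
    [5,-13.7,16.7],
    [5,-13.7,16.7],
  ],
  yaw=[0,0,0,0,0,0,0,0],
  gripper=[0,0,0,0,0,0,0,0],
)

```text
clock: 2.6
tool_pos: [0.5102, 0.0668, 0.1503]
eef_rot: [0.114, 0.698, -0.113, 0.698]
contact_force: [0.5, -0.3, 0.7]
opening: 0.008
```

```bash
cat > look.py <<'E'
import sys
from h import *
np.set_printoptions(precision=4,suppress=True)
t=sys.argv[1]
a=snapshot("top")[155:265,270:370,::-1];b=snapshot("side")[160:240,260:370,::-1]
a=cv2.resize(a,None,fx=4,fy=4,interpolation=cv2.INTER_CUBIC);b=cv2.resize(b,None,fx=3.6,fy=3.6,interpolation=cv2.INTER_CUBIC)
o=np.zeros((440,800,3),np.uint8);o[:440,:400]=a;o[:288,402:402+396]=b[:,:396];cv2.imwrite(f"pics/{t}.png",o)
s=get_state();print(s['clock'],s['tool_pos'],s['contact_force'],s['opening'])
q=[.6002,.0372,-.3216];d=s['tool_pos'][:2]-q[:2];c,n=np.cos(q[2]),np.sin(q[2]);print("holder mm",1000*np.array([c*d[0]+n*d[1],-n*d[0]+c*d[1]]))
f=s['contact_force'];print("F holder",c*f[0]+n*f[1],-n*f[0]+c*f[1],f[2])
E
python3 look.py a1
```

```text
2.7 [0.5101 0.0693 0.1514] [-1.0885  0.2897  0.5267] 0.0029464767133347454
holder mm [-95.6237   1.9978]
F holder -1.12425199043155 -0.06918422342970887 0.5267117627497715
```

View pics/a1.png

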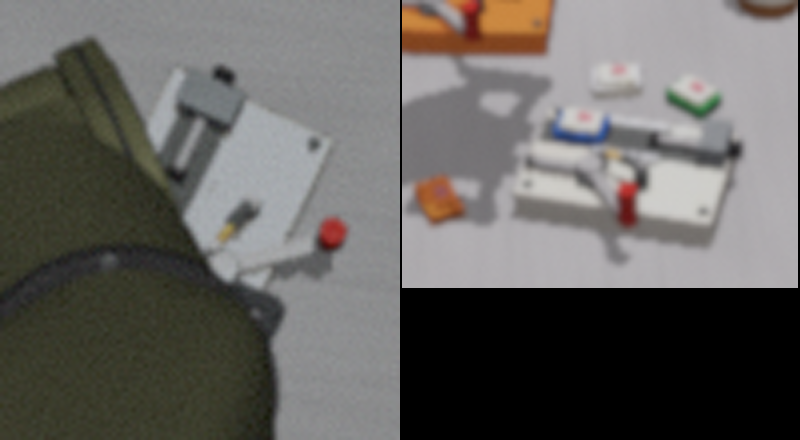

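apply_moves(
  delta_pos=[
    [2.5,0,0],
    [5,0,0],
    [7,0,0],
    [8.5,0,0],
    [9.5,0,0],
    [10,0,0],
    [10,0,0],
    [10,0,0],
    [10,0,0],
  ],
  yaw=[0,0,0,0,0,0,0,0,0],
  gripper=[0,0,0,0,0,0,0,0,0],
)

```text
clock: 3.45
tool_pos: [0.5108, 0.0699, 0.0524]
eef_rot: [0.113, 0.697, -0.111, 0.699]
contact_force: [0.1, -0.8, -0.4]
opening: 0.007
```

```bash
python3 look.py a2
```

```text
3.55 [0.5108 0.0696 0.0523] [-0.0131  0.3008  0.0255] 0.0020704801780897504
holder mm [-95.086    2.4915]
F holder -0.10745077968191423 0.2812072081760865 0.025467376472388992
```

View pics/a2.png

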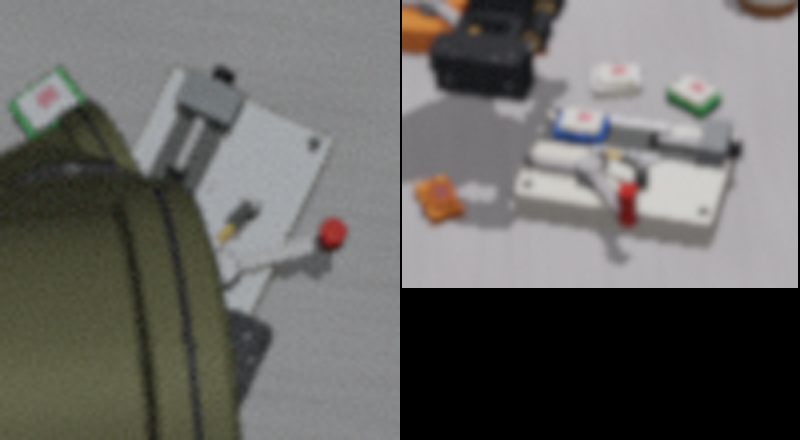

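```bash
python3 - <<'E'
from h import *
for p in [(.511,.0697,.0374),(.511,.0697,.052),(.511,.0697,.107)]:print(proj("side",p))
im=snapshot("side");cv2.imwrite("pics/s.png",cv2.resize(im[100:250,230:380,::-1],(600,600),interpolation=cv2.INTER_CUBIC))
E
```

```text
[292.7486295  192.47857651]
[292.45139133 188.53490208]
[291.29355806 173.17308847]
```

View pics/s.png

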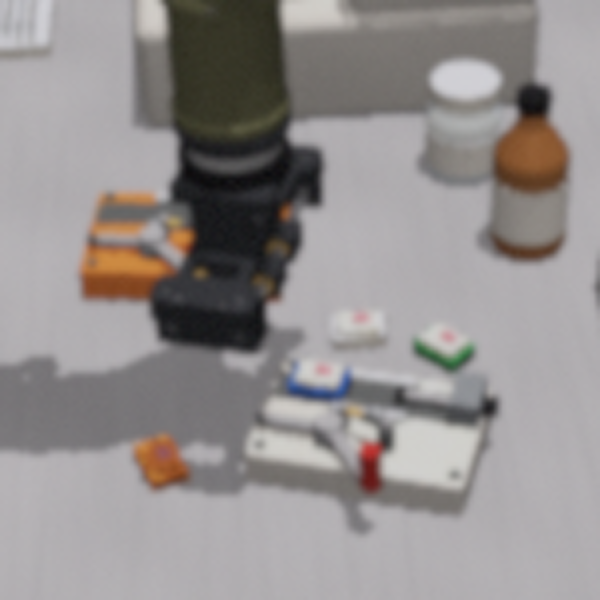

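```bash
python3 - <<'E'
from h import *
for p in [(.517,-.031,.102),(.447,-.0075,.102),(.511,.0697,.25)]:print((proj("side",p)-(230,100))*4)
im=snapshot("side")
x,y=265,160;cv2.imwrite("pics/s2.png",cv2.resize(im[y:y+60,x:x+60,::-1],(600,600),interpolation=cv2.INTER_CUBIC))
im=snapshot("side");cv2.imwrite("pics/full.png",im[:,:,::-1])
E
```

```text
[260.56404173 394.1434361 ]
[152.38449199 377.91060086]
[231.87955061 116.30217109]
```

View pics/s2.png

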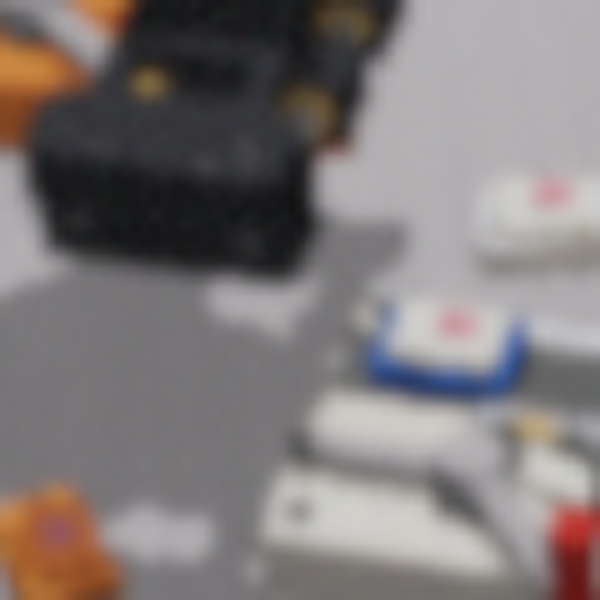

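```bash
python3 - <<'E'
from h import *
print(proj("side",(.173,.600,.211)),proj("side",(.173,.600,.3)))
for o in (-.044,.044):
  for z in(.211,.225): print(proj("side",(.173+.2771*o,.6+.9608*o,z)))
im=cv2.imread("pics/side0.png");cv2.imwrite("pics/s3.png",cv2.resize(im[0:110,130:240],(770,770),interpolation=cv2.INTER_CUBIC)[:600])
im=cv2.imread("pics/full.png");cv2.imwrite("pics/full2.png",im[0:260,180:400])
E
```

```text
[183.4669005   58.27952788] [177.89375615  32.56382467]
[178.12711086  64.17037033]
[177.22942363  60.20238095]
[188.60456347  52.61167107]
[187.79852931  48.73128679]
```

View pics/s3.png

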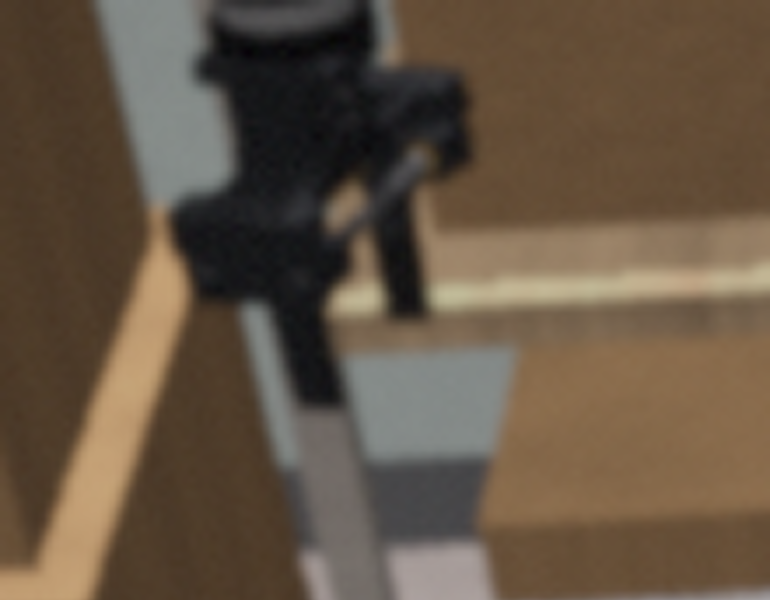

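View pics/full.png

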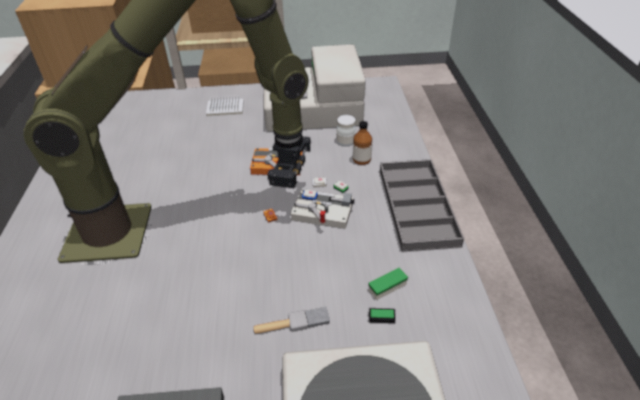

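```bash
python3 - <<'E'
from plant import *
print(get_state()['q'].round(3),get_state()['clock'])
E
```

```text
[-0.134  0.84  -0.148  2.024  0.374  0.301  0.661] 3.7
```

apply_moves(
  delta_pos=[
    [-2,0,-2],
    [-2,0,-2],
    [-2,0,-2],
    [-2,0,-2],
    [-2,0,-2],
    [-2,0,-2],
    [-2,0,-2],
    [-2,0,-2],
    [-2,0,-2],
    [-2,0,-2],
  ],
  yaw=[0.12,0.24,0.36,0.48,0.6,0.7,0.8,0.8,0.8,0.8],
  gripper=[0,0,0,0,0,0,0,0,0,0],
)

```text
clock: 4.53
tool_pos: [0.4915, 0.0757, 0.0719]
eef_rot: [0.375, 0.6, -0.373, 0.6]
contact_force: [-0.5, 0.8, 0.7]
opening: 0.001
```

```bash
python3 - <<'E'
from h import *
s=get_state();p=s['tool_pos'];print(p,s['eef_rot'],s['q'].round(3))
im=snapshot("side");x,y=250,140
im=cv2.resize(im[y:y+75,x:x+75,::-1],(600,600),interpolation=cv2.INTER_CUBIC)
for z in(-.014,0,.05):
    u=(proj("side",p+[0,0,z])-(x,y)+.5)*8;print(u);cv2.circle(im,tuple(u.astype(int)),4,(0,255,255),1)
cv2.imwrite("pics/s4.png",im)
E
```

```text
[0.4914925  0.07566431 0.07194893] [ 0.37529873  0.59974804 -0.3734115   0.60001417] [-0.241  0.791 -0.005  2.075  0.009  0.273  0.202]
[286.51431736 372.18919505]
[283.81905863 341.37877824]
[273.89054061 227.88252081]
```

View pics/s4.png

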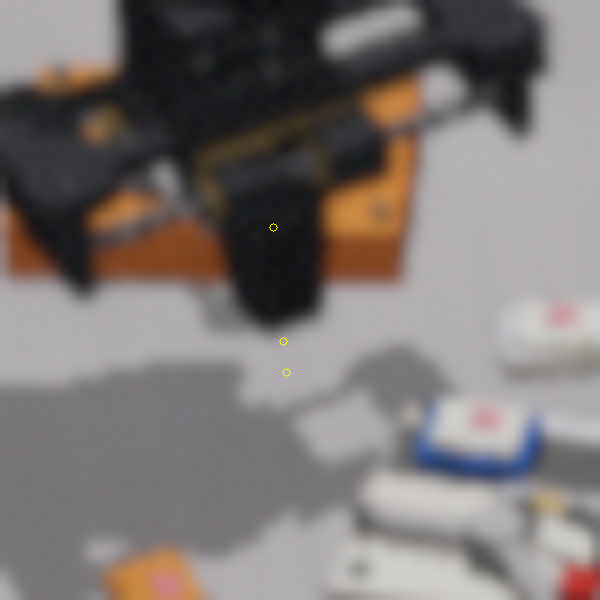

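apply_moves(
  delta_pos=[
    [0.5,0,0],
    [1,0,0],
    [1.5,0,0],
    [2,0,0],
    [2.5,0,0],
    [3,0,0],
    [3.5,0,0],
    [4,0,0],
    [4.5,0,0],
    [4.5,0,0],
  ],
  yaw=[-0.12,-0.24,-0.36,-0.48,-0.6,-0.7,-0.8,-0.8,-0.8,-0.8],
  gripper=[0,0,0,0,0,0,0,0,0,0],
)

```text
clock: 5.42
tool_pos: [0.4912, 0.0756, 0.0261]
eef_rot: [0.113, 0.698, -0.111, 0.698]
contact_force: [0.5, 0.3, 0.6]
opening: 0.003
```

```bash
python3 look.py b1
```

```text
5.5167 [0.4915 0.0757 0.0268] [-0.8613 -0.1945 -0.3149] 0.0026676877833329915
holder mm [-115.2867    2.1895]
F holder -0.7556794703465057 -0.4567458312879089 -0.3149445238195043
```

View pics/b1.png

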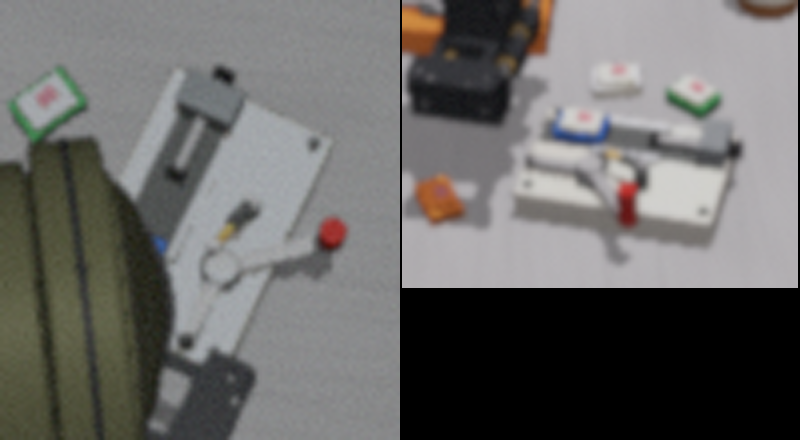

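apply_moves(
  delta_pos=[
    [0.3,0,0],
    [0.6,0,0],
    [0.9,0,0],
    [0.9,0,0],
    [0.9,0,0],
  ],
  yaw=[0,0,0,0,0],
  gripper=[0,0,0,0,0],
)

```text
clock: 5.93
tool_pos: [0.4913, 0.0757, 0.0176]
eef_rot: [0.112, 0.698, -0.111, 0.698]
contact_force: [0.4, -0.1, 0.0]
opening: 0.002
```

apply_moves(
  delta_pos=[
    [0.2,0,0],
    [0.4,0,0],
    [0.6,0,0],
    [0.6,0,0],
    [0.6,0,0],
  ],
  yaw=[0,0,0,0,0],
  gripper=[0,0,0,0,0],
)

```text
clock: 6.35
tool_pos: [0.4912, 0.0757, 0.0114]
eef_rot: [0.112, 0.698, -0.111, 0.698]
contact_force: [0.2, -0.1, -0.6]
opening: 0.003
```

apply_moves(
  delta_pos=[
    [0.2,0,0],
    [0.4,0,0],
    [0.6,0,0],
    [0.6,0,0],
  ],
  yaw=[0,0,0,0],
  gripper=[0,0,0,0],
)

```text
clock: 6.68
tool_pos: [0.491, 0.0757, 0.0051]
eef_rot: [0.112, 0.698, -0.111, 0.698]
contact_force: [0.3, 0.3, 0.5]
opening: 0.005
```

apply_moves(
  delta_pos=[
    [0.2,0,0],
    [0.4,0,0],
    [0.6,0,0],
    [0.6,0,0],
  ],
  yaw=[0,0,0,0],
  gripper=[0,0,0,0],
)

```text
clock: 7.02
tool_pos: [0.4909, 0.0757, -0.0013]
eef_rot: [0.112, 0.698, -0.111, 0.698]
contact_force: [-0.4, -0.1, 0.9]
opening: 0.007
```

apply_moves(
  delta_pos=[
    [0.2,0,0],
    [0.4,0,0],
    [0.5,0,0],
    [0.5,0,0],
  ],
  yaw=[0,0,0,0],
  gripper=[0,0,0,0],
)

```text
clock: 7.35
tool_pos: [0.4907, 0.0757, -0.0066]
eef_rot: [0.112, 0.699, -0.111, 0.698]
contact_force: [0.9, -0.1, 1.1]
opening: 0.001
```

apply_moves(
  delta_pos=[
    [0.1,0,0],
    [0.2,0,0],
    [0.2,0,0],
  ],
  yaw=[0,0,0],
  gripper=[0,0,0],
)

```text
clock: 7.6
tool_pos: [0.4907, 0.0757, -0.0087]
eef_rot: [0.112, 0.699, -0.111, 0.698]
contact_force: [0.1, 0.3, -1.1]
opening: 0.004
```

apply_moves(
  delta_pos=[
    [0.1,0,0],
    [0.2,0,0],
    [0.2,0,0],
  ],
  yaw=[0,0,0],
  gripper=[0,0,0],
)

```text
clock: 7.85
tool_pos: [0.4906, 0.0757, -0.0109]
eef_rot: [0.112, 0.699, -0.111, 0.698]
contact_force: [-0.5, -0.0, -0.6]
opening: 0.008
```

apply_moves(
  delta_pos=[
    [0.1,0,0],
    [0.2,0,0],
    [0.2,0,0],
  ],
  yaw=[0,0,0],
  gripper=[0,0,0],
)

```text
clock: 8.1
tool_pos: [0.4906, 0.0757, -0.0126]
eef_rot: [0.112, 0.699, -0.111, 0.698]
contact_force: [-0.1, 0.7, 3.8]
opening: 0.006
```

```bash
python3 look.py b2; python3 - <<'E'
from h import *
im=snapshot("side");x,y=250,140
cv2.imwrite("pics/s5.png",cv2.resize(im[y:y+75,x:x+75,::-1],(600,600),interpolation=cv2.INTER_CUBIC))
E
```

```text
8.2 [ 0.4906  0.0757 -0.0126] [-1.0211 -0.1192  5.3669] 0.004940026957326515
holder mm [-116.1346    1.8831]
F holder -0.9310351449912847 -0.43583826746852283 5.366900400955335
```

View pics/s5.png

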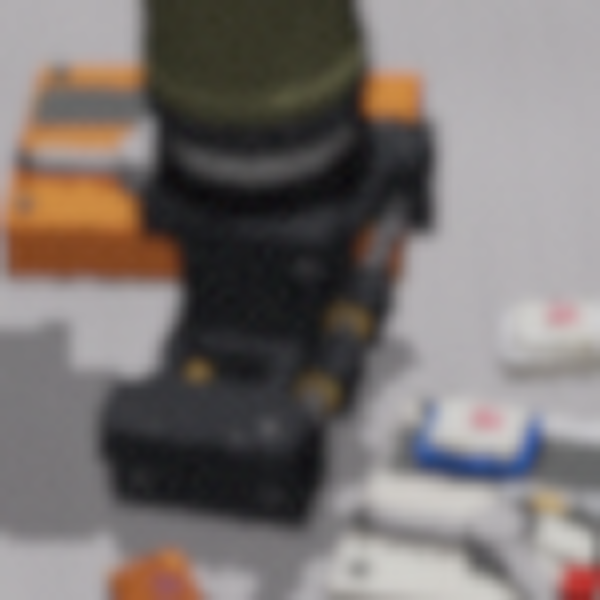

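apply_moves(
  delta_pos=[
    [-1,0,0],
    [-2,0,0],
    [-3,0,0],
    [-3.8,-0.2,0],
    [-3.8,-0.2,0.7],
    [-3.8,-0.2,1.4],
    [-3.8,-0.2,2.1],
    [-3.8,-0.2,2.6],
    [-3.8,-0.2,2.8],
    [-3.8,-0.2,2.8],
  ],
  yaw=[0,0,0,0,0,0,0,0,0,0],
  gripper=[0,0,0,0,0,0,0,0,0,0],
)

```text
clock: 9.08
tool_pos: [0.5172, 0.0646, 0.0249]
eef_rot: [0.112, 0.698, -0.112, 0.698]
contact_force: [-0.6, 0.3, -1.4]
opening: 0.003
```

```bash
python3 look.py b3;  python3 - <<'E'
from h import *
im=snapshot("side");x,y=260,150
cv2.imwrite("pics/s6.png",cv2.resize(im[y:y+75,x:x+75,::-1],(600,600),interpolation=cv2.INTER_CUBIC))
E
```

```text
9.1833 [0.5162 0.065  0.025 ] [-0.1478 -0.6759 -0.5986] 0.006424153085485533
holder mm [-88.4634  -0.1592]
F holder 0.07341042257389027 -0.6880038845199024 -0.5985683795169735
```

View pics/s6.png

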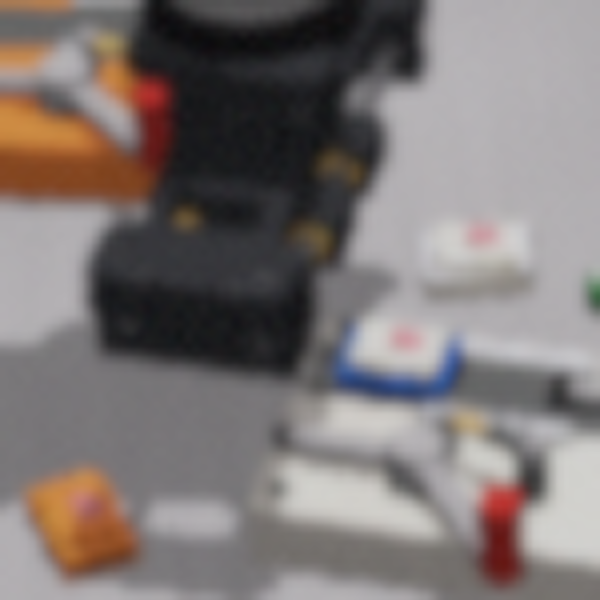

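apply_moves(
  delta_pos=[
    [0,0,0.3],
    [0,0,0.6],
    [0,0,0.9],
    [0,0,1.2],
    [0,0,1.5],
    [0,0,1.8],
    [0,0,2.1],
  ],
  yaw=[0,0,0,0,0,0,0],
  gripper=[0,0,0,0,0,0,0],
)

```text
clock: 9.82
tool_pos: [0.5363, 0.0585, 0.025]
eef_rot: [0.112, 0.699, -0.111, 0.698]
contact_force: [-0.1, 0.3, 0.1]
opening: 0.005
```

```bash
python3 look.py b4;  python3 - <<'E'
from h import *
im=snapshot("side");x,y=260,150
cv2.imwrite("pics/s7.png",cv2.resize(im[y:y+75,x:x+75,::-1],(600,600),interpolation=cv2.INTER_CUBIC))
E
```

```text
9.9167 [0.5368 0.0583 0.025 ] [ 0.948   0.2988 -0.0634] 0.0047549192303437795
holder mm [-66.8198  -0.0226]
F holder 0.8049194698073043 0.5830686103177373 -0.06342528913498775
```

View pics/s7.png

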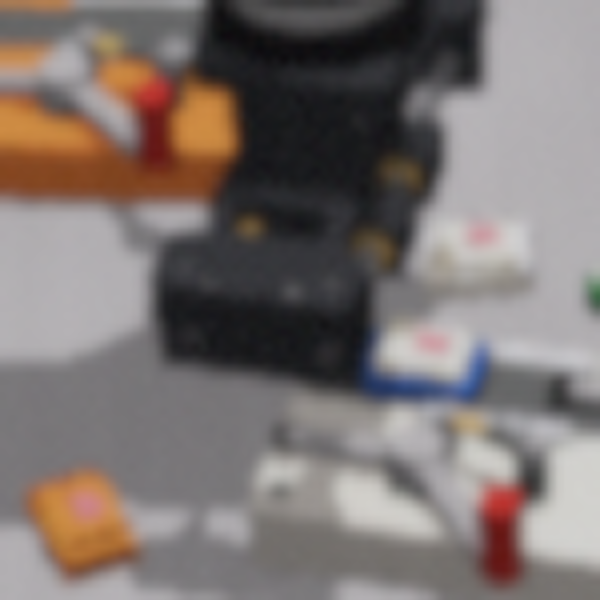

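apply_moves(
  delta_pos=[
    [0,0,0.3],
    [0,0,0.6],
    [0,0,0.9],
    [0,0,1.2],
    [0,0,1.5],
    [0,0,1.7],
  ],
  yaw=[0,0,0,0,0,0],
  gripper=[0,0,0,0,0,0],
)

```text
clock: 10.47
tool_pos: [0.553, 0.0529, 0.025]
eef_rot: [0.112, 0.699, -0.112, 0.698]
contact_force: [0.1, -0.6, 0.8]
opening: 0.007
```

```bash
python3 look.py b5;  python3 - <<'E'
from h import *
im=snapshot("side");x,y=260,150
cv2.imwrite("pics/s8.png",cv2.resize(im[y:y+75,x:x+75,::-1],(600,600),interpolation=cv2.INTER_CUBIC))
E
```

```text
10.5667 [0.5531 0.0529 0.025 ] [ 0.6858  0.1083 -0.071 ] 0.001929299533063354
holder mm [-49.6502   0.0155]
F holder 0.6164133721288613 0.3195011892305927 -0.07101532458266491
```

View pics/s8.png

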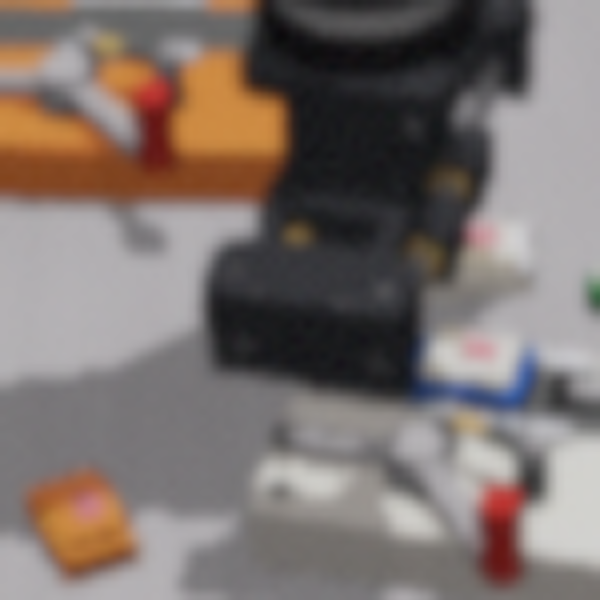

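View pics/b5.png

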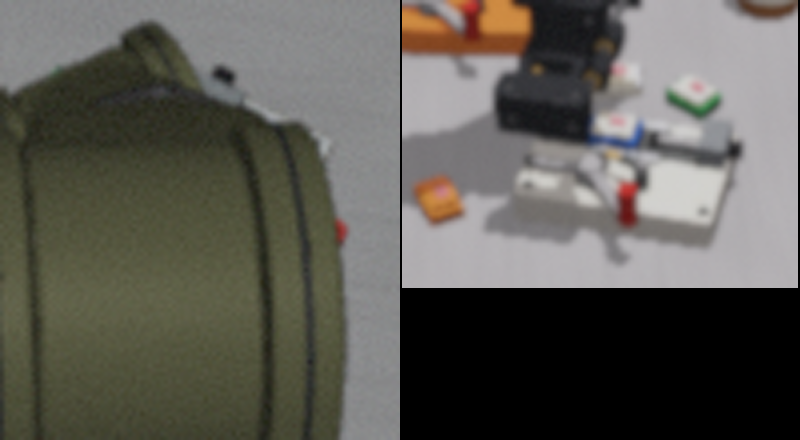

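apply_moves(
  delta_pos=[
    [0,0,0.1],
    [0,0,0.2],
    [0,0,0.2],
  ],
  yaw=[0,0,0],
  gripper=[0,0,0],
)

```text
clock: 10.87
tool_pos: [0.5548, 0.0523, 0.025]
eef_rot: [0.112, 0.699, -0.112, 0.698]
contact_force: [-0.0, -0.0, -0.2]
opening: 0.005
```

apply_moves(
  delta_pos=[
    [0,0,0.06],
    [0,0,0.06],
  ],
  yaw=[0,0],
  gripper=[0,0],
)

```text
clock: 11.03
tool_pos: [0.5554, 0.0522, 0.025]
eef_rot: [0.112, 0.699, -0.111, 0.698]
contact_force: [0.5, 0.1, 0.4]
opening: 0.003
```

apply_moves(
  delta_pos=[
    [0,0,0.06],
    [0,0,0.06],
  ],
  yaw=[0,0],
  gripper=[0,0],
)

```text
clock: 11.2
tool_pos: [0.556, 0.0519, 0.025]
eef_rot: [0.112, 0.699, -0.112, 0.698]
contact_force: [-0.3, 0.3, -1.2]
opening: 0.007
```

apply_moves(
  delta_pos=[
    [0,0,0.06],
    [0,0,0.06],
  ],
  yaw=[0,0],
  gripper=[0,0],
)

```text
clock: 11.37
tool_pos: [0.5567, 0.0518, 0.025]
eef_rot: [0.112, 0.699, -0.111, 0.698]
contact_force: [-0.4, 0.3, -1.2]
opening: 0.004
```

apply_moves(
  delta_pos=[
    [0,0,0.06],
    [0,0,0.06],
  ],
  yaw=[0,0],
  gripper=[0,0],
)

```text
clock: 11.53
tool_pos: [0.5575, 0.0515, 0.025]
eef_rot: [0.112, 0.698, -0.112, 0.698]
contact_force: [-1.0, -0.2, -0.7]
opening: 0.001
```

```bash
python3 look.py b6;  python3 - <<'E'
from h import *
im=snapshot("side");x,y=290,165
cv2.imwrite("pics/s9.png",cv2.resize(im[y:y+50,x:x+60,::-1],(720,600),interpolation=cv2.INTER_CUBIC))
E
```

```text
11.6333 [0.5574 0.0515 0.025 ] [-0.3863  0.1125 -0.1887] 0.000882669937110089
holder mm [-45.0773   0.0497]
F holder -0.4020671790664757 -0.015382996563091111 -0.18874142797360738
```

View pics/s9.png

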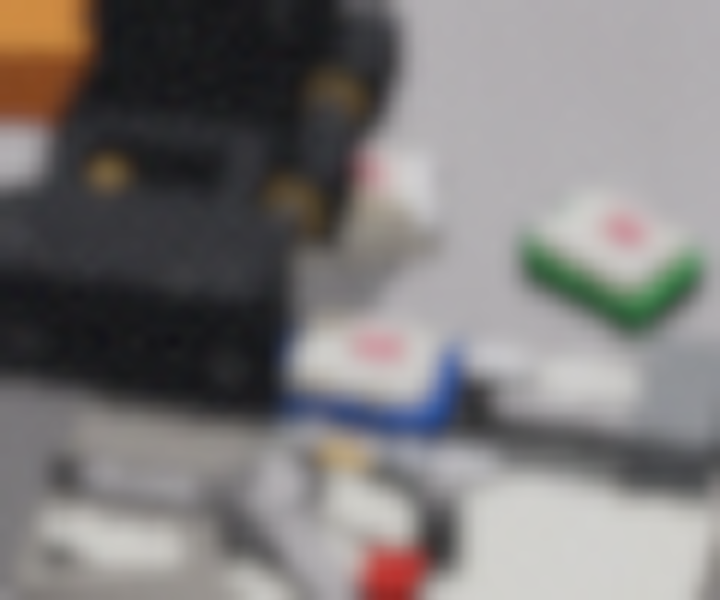

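apply_moves(
  delta_pos=[
    [0,0,0.05],
    [0,0,0.05],
  ],
  yaw=[0,0],
  gripper=[0,0],
)

```text
clock: 11.85
tool_pos: [0.558, 0.0513, 0.025]
eef_rot: [0.112, 0.698, -0.112, 0.698]
contact_force: [-0.2, -0.8, 0.5]
opening: 0.005
```

apply_moves(
  delta_pos=[
    [0,0,0.05],
    [0,0,0.05],
  ],
  yaw=[0,0],
  gripper=[0,0],
)

```text
clock: 12.02
tool_pos: [0.5585, 0.0511, 0.025]
eef_rot: [0.112, 0.698, -0.112, 0.698]
contact_force: [-0.1, 1.2, -0.4]
opening: 0.004
```

apply_moves(
  delta_pos=[
    [0,0,0.05],
    [0,0,0.05],
  ],
  yaw=[0,0],
  gripper=[0,0],
)

```text
clock: 12.18
tool_pos: [0.5591, 0.0509, 0.025]
eef_rot: [0.112, 0.698, -0.112, 0.698]
contact_force: [-0.6, 0.1, 0.1]
opening: 0.001
```

apply_moves(
  delta_pos=[
    [0,0,0.05],
    [0,0,0.05],
  ],
  yaw=[0,0],
  gripper=[0,0],
)

```text
clock: 12.35
tool_pos: [0.5597, 0.0507, 0.025]
eef_rot: [0.112, 0.698, -0.112, 0.698]
contact_force: [-0.9, 0.3, -0.3]
opening: 0.006
```

apply_moves(
  delta_pos=[
    [0,0,0.05],
    [0,0,0.05],
  ],
  yaw=[0,0],
  gripper=[0,0],
)

```text
clock: 12.52
tool_pos: [0.5603, 0.0505, 0.025]
eef_rot: [0.112, 0.698, -0.112, 0.698]
contact_force: [0.4, -0.2, -0.6]
opening: 0.005
```

apply_moves(
  delta_pos=[
    [0,0,0.05],
    [0,0,0.05],
  ],
  yaw=[0,0],
  gripper=[0,0],
)

```text
clock: 12.68
tool_pos: [0.5609, 0.0503, 0.025]
eef_rot: [0.112, 0.698, -0.112, 0.698]
contact_force: [1.0, 0.7, -0.4]
opening: 0.002
```

```bash
python3 look.py b7;  python3 - <<'E'
from h import *
im=snapshot("side");x,y=290,165
cv2.imwrite("pics/s10.png",cv2.resize(im[y:y+50,x:x+60,::-1],(720,600),interpolation=cv2.INTER_CUBIC))
E
```

```text
12.7833 [0.5609 0.0504 0.025 ] [ 0.2189 -0.6055  0.4255] 0.007124290440436375
holder mm [-41.4437   0.0781]
F holder 0.39911894781156976 -0.505268043145878 0.4255116353302225
```

View pics/s10.png

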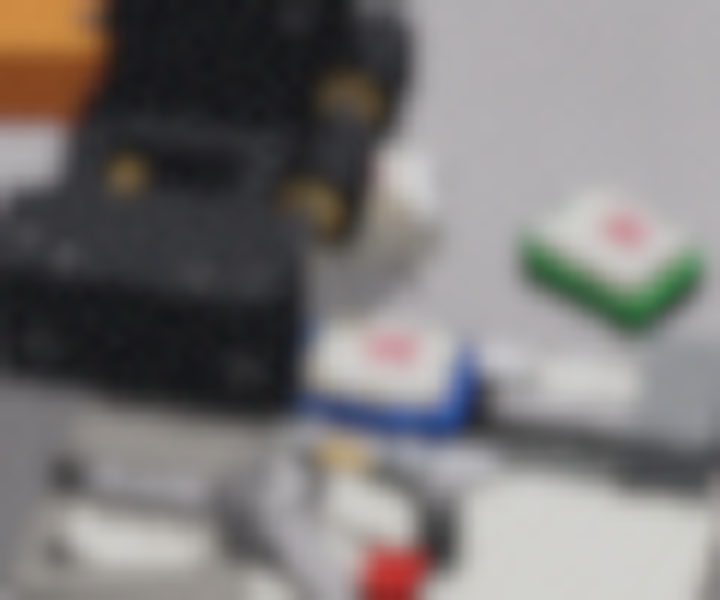

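apply_moves(
  delta_pos=[
    [0,0,0.05],
    [0,0,0.05],
  ],
  yaw=[0,0],
  gripper=[0,0],
)

```text
clock: 13.0
tool_pos: [0.5614, 0.0502, 0.025]
eef_rot: [0.112, 0.698, -0.112, 0.698]
contact_force: [0.6, -0.1, -0.5]
opening: 0.003
```

apply_moves(
  delta_pos=[
    [0,0,0.05],
    [0,0,0.05],
  ],
  yaw=[0,0],
  gripper=[0,0],
)

```text
clock: 13.17
tool_pos: [0.562, 0.05, 0.025]
eef_rot: [0.112, 0.698, -0.112, 0.698]
contact_force: [-0.1, 0.4, 0.3]
opening: 0.002
```

apply_moves(
  delta_pos=[
    [0,0,0.05],
    [0,0,0.05],
  ],
  yaw=[0,0],
  gripper=[0,0],
)

```text
clock: 13.33
tool_pos: [0.5622, 0.0499, 0.025]
eef_rot: [0.112, 0.698, -0.112, 0.698]
contact_force: [-1.0, -0.3, -0.0]
opening: 0.003
```

apply_moves(
  delta_pos=[
    [0,0,0.04],
    [0,0,0.04],
  ],
  yaw=[0,0],
  gripper=[0,0],
)

```text
clock: 13.5
tool_pos: [0.5622, 0.0499, 0.025]
eef_rot: [0.112, 0.699, -0.112, 0.698]
contact_force: [-1.5, 0.5, 0.3]
opening: 0.005
```

```bash
python3 look.py b8
```

```text
13.6 [0.5622 0.0499 0.025 ] [-2.1124  0.0509  0.6358] 0.0057398436361481816
holder mm [-40.0618   0.0324]
F holder -2.020178893556909 -0.6194210164477147 0.6357712940440904
```

apply_moves(
  delta_pos=[
    [0,0,0.06],
    [0,0,0.06],
    [0,0,0.06],
  ],
  yaw=[0,0,0],
  gripper=[0,0,0],
)

```text
clock: 13.85
tool_pos: [0.5622, 0.0499, 0.0249]
eef_rot: [0.112, 0.699, -0.112, 0.697]
contact_force: [-2.8, 1.1, 1.5]
opening: 0.008
```

```bash
python3 look.py b9
```

```text
13.95 [0.5623 0.0498 0.025 ] [-2.6427  0.3495  1.8   ] -0.0006828799591618781
holder mm [-39.931    0.0187]
F holder -2.6176520554325293 -0.5037747528114966 1.7999966273927208
```

apply_moves(
  delta_pos=[
    [0,0,0.05],
    [0,0,0.1],
    [0,0,0.1],
    [0,0,0.1],
  ],
  yaw=[0,0,0,0],
  gripper=[0,0,0,0],
)

```text
clock: 14.28
tool_pos: [0.5625, 0.0498, 0.0249]
eef_rot: [0.112, 0.699, -0.111, 0.697]
contact_force: [-4.9, 2.0, 3.5]
opening: -0.001
```

```bash
python3 look.py c1
```

```text
14.3833 [0.5625 0.0497 0.0249] [-4.8095  1.8878  3.8244] 0.0026697174406412486
holder mm [-39.7279  -0.0325]
F holder -5.1596302748497544 0.27078397300804014 3.8244273173000356
```

View pics/c1.png

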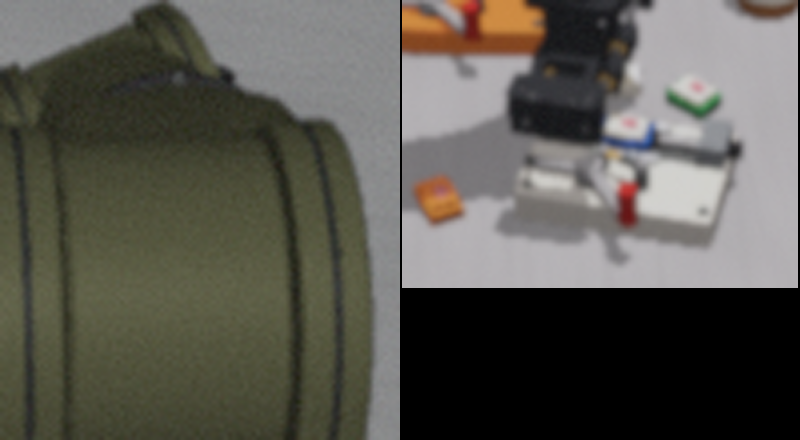

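apply_moves(
  delta_pos=[
    [0,0,-0.4],
    [0,0,-1],
    [0,0,-1.5],
    [-1,0,-1.5],
    [-3,0,-1.5],
    [-5,0,-1.5],
    [-7,0,-1.5],
    [-7,0,-1.5],
  ],
  yaw=[0,0,0,0,0,0,0,0],
  gripper=[0,0,0,0,0,0,0,0],
)

```text
clock: 15.05
tool_pos: [0.5513, 0.0546, 0.0989]
eef_rot: [0.113, 0.697, -0.111, 0.7]
contact_force: [-0.1, 0.0, 0.2]
opening: 0.005
```

apply_moves(
  delta_pos=[
    [0,-1.5,1.5],
    [0,-3.5,3.5],
    [0,-6,5.5],
    [0,-8,7.5],
    [0,-9.5,9],
    [0,-10.6,9.8],
    [0,-10.6,9.8],
    [0,-10.6,9.8],
    [0,-10.6,9.8],
  ],
  yaw=[0,0,0,0,0,0,0,0,0],
  gripper=[0,0,0,0,0,0,0,0,0],
)

```text
clock: 15.8
tool_pos: [0.6106, -0.0744, 0.0988]
eef_rot: [0.113, 0.697, -0.109, 0.699]
contact_force: [0.3, 1.5, -0.6]
opening: 0.004
```

```bash
python3 look.py c2;  python3 - <<'E'
from h import *
im=snapshot("side");x,y=275,145
cv2.imwrite("pics/s11.png",cv2.resize(im[y:y+90,x:x+90,::-1],(600,600),interpolation=cv2.INTER_CUBIC))
E
```

```text
15.9 [ 0.6107 -0.0742  0.0989] [-0.019   0.4247 -0.13  ] 0.007355320747134305
holder mm [  45.2058 -102.3956]
F holder -0.15227300274410827 0.3969110117040451 -0.12999591991613113
```

View pics/s11.png

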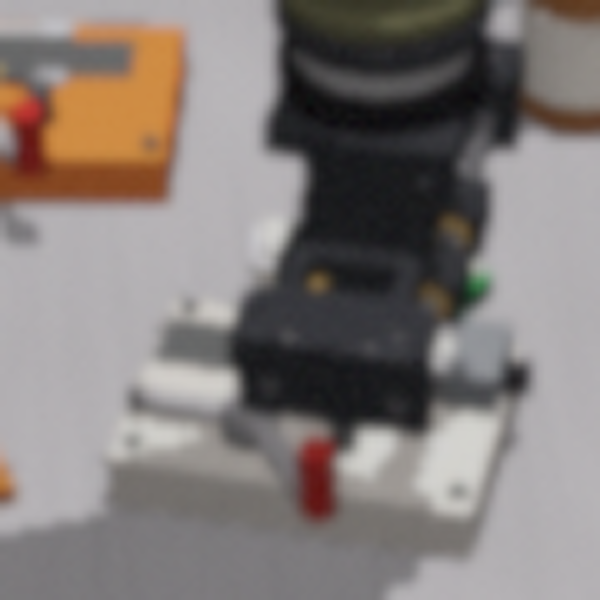

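View pics/c2.png

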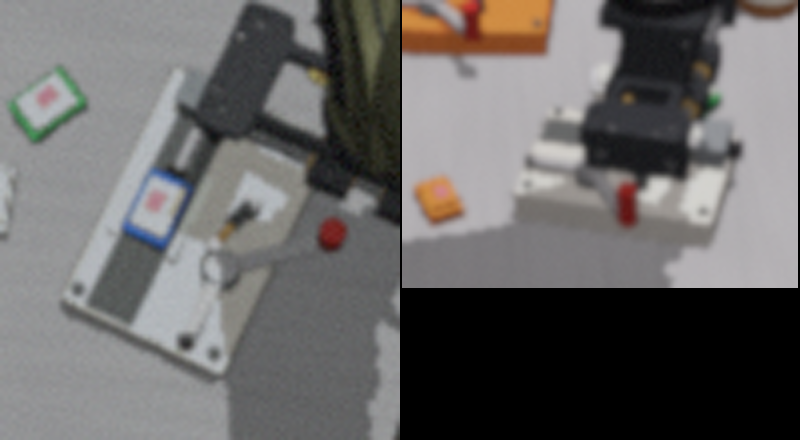

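```bash
python3 - <<'E'
from h import *
p=np.array([.6107,-.0742,0]);M=R.from_quat(get_state()['eef_rot']).as_matrix();print(M)
ty=M[:,1];tz=M[:,2]
for n,(x0,y0,k,ox) in {"top":(270,155,4,0),"side":(275,145,6.667,0)}.items():
    print(n,"tip",(proj(n,p+[0,0,.111])-(x0,y0))*k)
    for o in(-.0935,.0935):
        for w in(-.0375,.0375): print(n,o,w,(proj(n,p+[0,0,.175]+o*ty+w*tz)-(x0,y0))*k)
im=snapshot("top");x,y=290,130;cv2.imwrite("pics/t1.png",cv2.resize(im[y:y+120,x:x+140,::-1],(700,600),interpolation=cv2.INTER_CUBIC))
E
```

```text
[[ 0.00385776  0.30985994  0.95077439]
 [ 0.00345175  0.95077167 -0.30987306]
 [-0.9999866   0.00447726  0.00259829]]
top tip [369.81292926 171.32924687]
top -0.0935 -0.0375 [517.66928966 287.64434709]
top -0.0935 0.0375 [574.77381552 156.46298148]
top 0.0935 -0.0375 [184.02318284 136.86139429]
top 0.0935 0.0375 [244.50323419   9.36722327]
side tip [385.0252142  397.04278088]
side -0.0935 -0.0375 [221.28869442 422.04923481]
side -0.0935 0.0375 [432.79525514 452.69819028]
side 0.0935 -0.0375 [341.60318487 102.91576663]
side 0.0935 0.0375 [531.92879476 126.70156626]
```

View pics/t1.png

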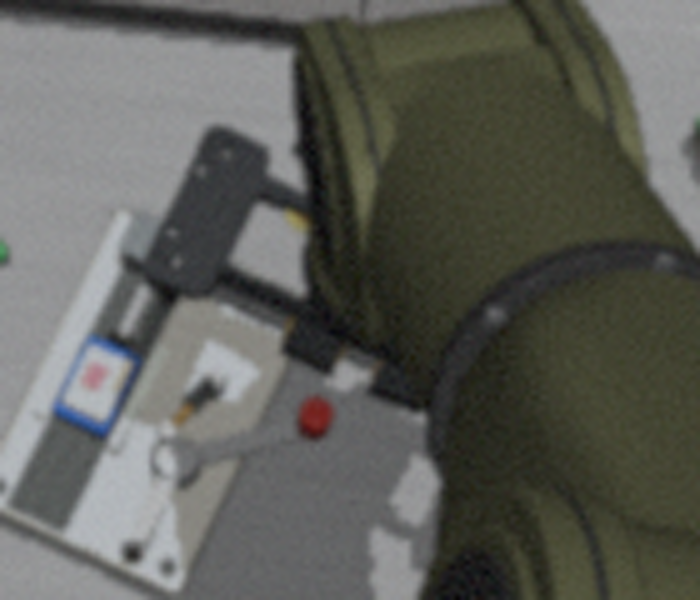

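apply_moves(
  delta_pos=[
    [1.5,-0.3,0],
    [3,-0.3,0],
    [4.5,-0.3,0],
    [5.5,-0.3,0],
    [5.9,-0.3,0],
    [5.9,-0.3,0],
    [5.9,-0.3,0],
  ],
  yaw=[0,0,0,0,0,0,0],
  gripper=[0,0,0,0,0,0,0],
)

```text
clock: 16.58
tool_pos: [0.6105, -0.0773, 0.0402]
eef_rot: [0.112, 0.697, -0.11, 0.7]
contact_force: [-0.0, -0.5, 0.2]
opening: 0.002
```

```bash
python3 look.py c3
```

```text
16.6833 [ 0.611  -0.0775  0.0408] [-0.7327  0.1226  0.7274] 0.0042656398307247025
holder mm [  46.4743 -105.4637]
F holder -0.7338383959236101 -0.11531445105313276 0.7274445831846057
```

View pics/c3.png

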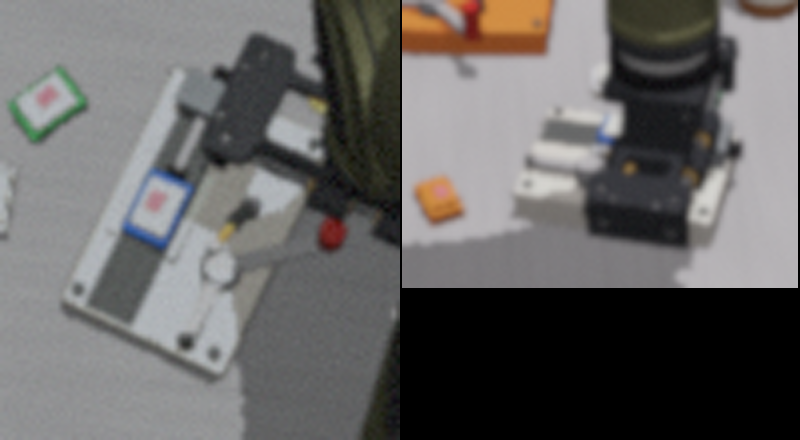

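apply_moves(
  delta_pos=[
    [0,0,-0.3],
    [0,0,-0.6],
    [0,0,-0.9],
    [0,0,-1.2],
    [0,0,-1.4],
    [0,0,-1.6],
    [0,0,-1.8],
  ],
  yaw=[0,0,0,0,0,0,0],
  gripper=[0,0,0,0,0,0,0],
)

```text
clock: 17.27
tool_pos: [0.5966, -0.073, 0.0413]
eef_rot: [0.113, 0.694, -0.11, 0.702]
contact_force: [5.2, -2.8, -2.9]
opening: 0.006
```

```bash
python3 look.py c4
```

```text
17.3667 [ 0.5961 -0.0729  0.0412] [ 4.8911 -3.296  -1.87  ] 0.008607111972010759
holder mm [  30.9201 -105.7373]
F holder 5.682119877925105 -1.5810350671151034 -1.870000099099747
```

View pics/c4.png

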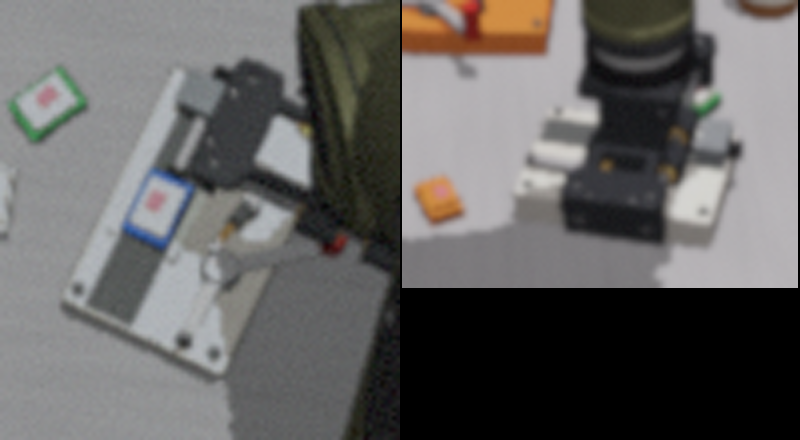

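apply_moves(
  delta_pos=[
    [0,0,-0.2],
    [0,0,-0.4],
    [0,0,-0.6],
    [0,0,-0.8],
  ],
  yaw=[0,0,0,0],
  gripper=[0,0,0,0],
)

```text
clock: 17.7
tool_pos: [0.5904, -0.071, 0.0414]
eef_rot: [0.113, 0.693, -0.11, 0.703]
contact_force: [5.0, -0.8, -2.4]
opening: 0.007
```

apply_moves(
  delta_pos=[
    [0,0,-0.2],
    [0,0,-0.4],
    [0,0,-0.6],
    [0,0,-0.8],
  ],
  yaw=[0,0,0,0],
  gripper=[0,0,0,0],
)

```text
clock: 18.03
tool_pos: [0.5831, -0.0688, 0.0415]
eef_rot: [0.113, 0.693, -0.11, 0.704]
contact_force: [4.6, -1.3, -0.2]
opening: 0.007
```

```bash
python3 look.py c5
```

```text
18.1333 [ 0.5823 -0.0687  0.0414] [ 2.5374 -1.3177 -0.4658] 0.006195059933925439
holder mm [  16.4876 -106.1404]
F holder 2.8238544235492453 -0.44811884952979886 -0.4658226612750324
```

View pics/c5.png

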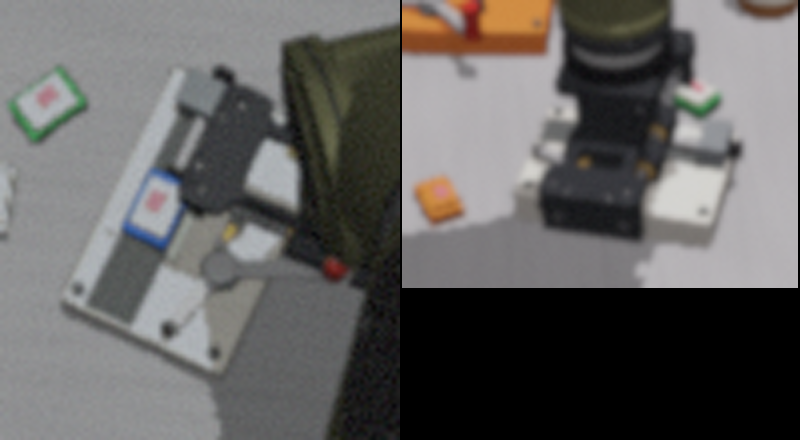

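apply_moves(
  delta_pos=[
    [0,0,-0.2],
    [0,0,-0.4],
    [0,0,-0.6],
    [0,0,-0.8],
    [0,0,-1],
  ],
  yaw=[0,0,0,0,0],
  gripper=[0,0,0,0,0],
)

```text
clock: 18.55
tool_pos: [0.5723, -0.0655, 0.0413]
eef_rot: [0.113, 0.694, -0.11, 0.703]
contact_force: [2.3, -1.5, 0.1]
opening: 0.009
```

apply_moves(
  delta_pos=[
    [0,0,-0.2],
    [0,0,-0.4],
    [0,0,-0.6],
    [0,0,-0.8],
    [0,0,-1],
  ],
  yaw=[0,0,0,0,0],
  gripper=[0,0,0,0,0],
)

```text
clock: 18.97
tool_pos: [0.5621, -0.0622, 0.0412]
eef_rot: [0.113, 0.694, -0.11, 0.702]
contact_force: [1.1, -0.4, 2.2]
opening: 0.01
```

```bash
python3 look.py c6
```

```text
19.0667 [ 0.5616 -0.062   0.0411] [ 1.062  -0.6124  0.0658] 0.004320780561827438
holder mm [  -5.2536 -106.2769]
F holder 1.201133642701683 -0.24528836642636492 0.0658367638307999
```

View pics/c6.png

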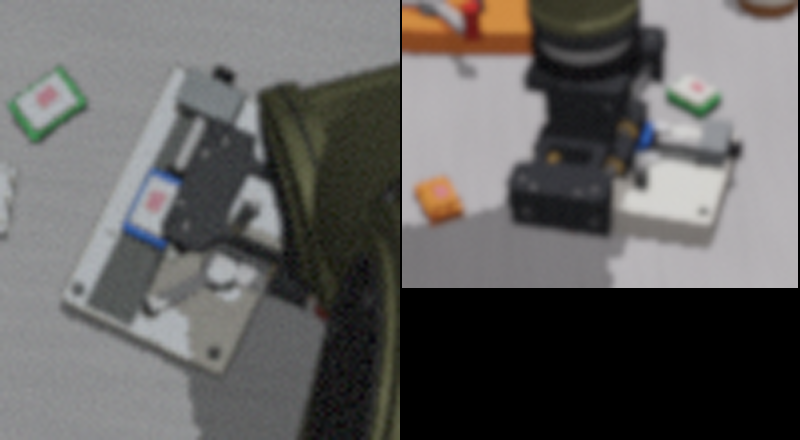

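Nearly at the centre (~8 mm to go); pushing on in small amounts.

apply_moves(
  delta_pos=[
    [0,0,-0.2],
    [0,0,-0.4],
    [0,0,-0.6],
    [0,0,-0.6],
  ],
  yaw=[0,0,0,0],
  gripper=[0,0,0,0],
)

```text
clock: 19.4
tool_pos: [0.5547, -0.0597, 0.0408]
eef_rot: [0.112, 0.695, -0.11, 0.701]
contact_force: [-0.2, -0.8, -0.1]
opening: 0.002
```

apply_moves(
  delta_pos=[
    [0,0,-0.2],
    [0,0,-0.4],
    [0,0,-0.4],
    [0,0,-0.4],
  ],
  yaw=[0,0,0,0],
  gripper=[0,0,0,0],
)

```text
clock: 19.73
tool_pos: [0.5502, -0.0583, 0.0406]
eef_rot: [0.112, 0.696, -0.11, 0.701]
contact_force: [-0.9, -0.5, 0.1]
opening: 0.005
```

```bash
python3 look.py c7
```

```text
19.8333 [ 0.5506 -0.0584  0.0407] [-0.3856 -0.2302  0.89  ] 0.006912552869464487
holder mm [ -16.7898 -106.3816]
F holder -0.29306210276638844 -0.3402875284447764 0.8899955147153538
```

View pics/c7.png

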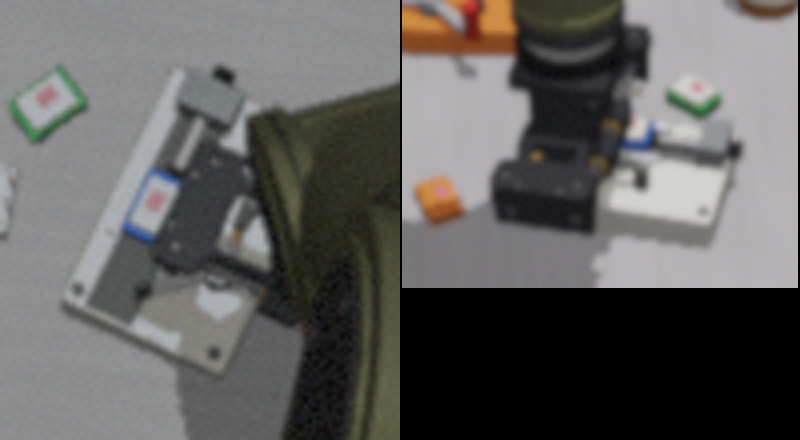

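apply_moves(
  delta_pos=[
    [0,0,0],
    [0,0,0],
    [0,0,0],
    [0,0,0],
    [0,0,0],
    [0,0,0],
  ],
  yaw=[0,0,0,0,0,0],
  gripper=[0,0,0,0,0,0],
)

```text
clock: 20.33
tool_pos: [0.5506, -0.0584, 0.0407]
eef_rot: [0.112, 0.695, -0.11, 0.701]
contact_force: [-0.3, -0.4, -0.9]
opening: 0.005
```

```bash
python3 look.py c8
```

```text
20.4333 [ 0.5506 -0.0584  0.0407] [ 0.2007  0.5068 -0.1673] 0.0061077285301286794
holder mm [ -16.791  -106.4115]
F holder 0.03020936582177919 0.5442957037811943 -0.16732167893873554
```

View pics/c8.png

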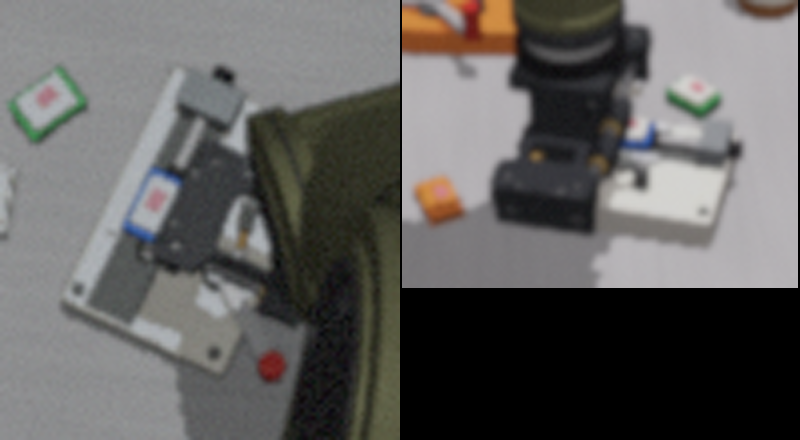

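apply_moves(
  delta_pos=[
    [0,0,0.5],
    [-2,0,1],
    [-4,0,1],
    [-7,0,1],
    [-10,0,1],
    [-12,-2,3],
    [-12,-5,5],
    [-12,-8,7],
    [-12,-11,9],
    [-12,-14,9],
  ],
  yaw=[0,0,0,0,0,0,0,0,0,0],
  gripper=[0,0,0,0,0,0,0,0,0,0],
)

```text
clock: 21.27
tool_pos: [0.595, -0.2228, 0.1613]
eef_rot: [0.113, 0.693, -0.111, 0.703]
contact_force: [1.2, -0.5, 0.3]
opening: 0.003
```

apply_moves(
  delta_pos=[
    [0,-2,0],
    [0,-4,0],
    [0,-4,0],
    [0,-4,0],
    [0,-4,0],
    [0,-4,0],
    [0,-4,0],
  ],
  yaw=[0,0,0,0,0,0,0],
  gripper=[0,0,0,0,0,0,0],
)

```text
clock: 21.85
tool_pos: [0.5832, -0.2588, 0.1612]
eef_rot: [0.112, 0.693, -0.109, 0.703]
contact_force: [-0.5, -0.1, -0.0]
opening: 0.003
```

```bash
python3 look.py d1
```

```text
21.95 [ 0.583  -0.2595  0.1612] [ 0.5545 -0.7058 -0.186 ] 0.006944471494856303
holder mm [  77.447  -286.9457]
F holder 0.7492142209771251 -0.49435266489747554 -0.18597997743206815
```

View pics/d1.png

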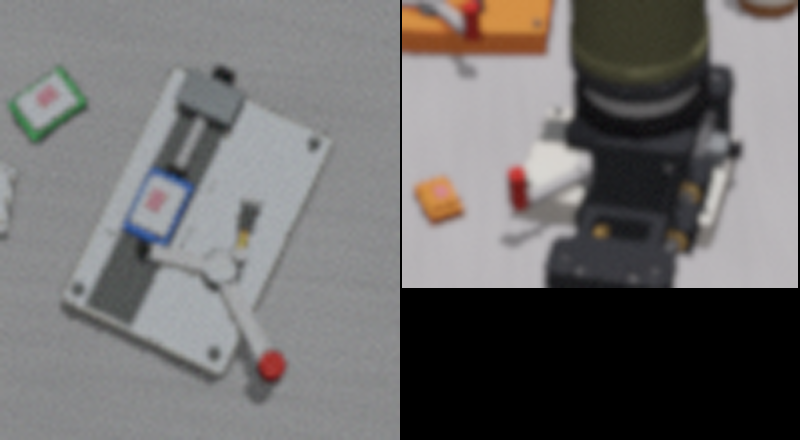

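```bash
python3 - <<'E'
from h import *
q=[.6002,.0372,-.3216];c,n=np.cos(q[2]),np.sin(q[2])
def H(u,v,z):
    d=atz("top",(270+u/4-.5,155+v/4-.5),z)[:2]-q[:2];return 1000*np.array([c*d[0]+n*d[1],-n*d[0]+c*d[1]])
k=H(271,365,.074);t=H(144,247,.039);o=H(332,233,.074)
piv=np.array([-25,-48])
for nm,p in(("knob",k),("tongue",t),("open knob",o)): print(nm,p,np.degrees(np.arctan2(*(p-piv)[::-1])))
print("cass",H(158,205,.044))
im=snapshot("top");x,y=270,155;im=im[y:y+110,x:x+100,::-1]
cv2.imwrite("pics/d2.png",cv2.resize(im[30:75,25:70],(600,600),interpolation=cv2.INTER_CUBIC))
E
```

```text
knob [-69.25008132 -95.77276928] -132.80775483758097
tongue [-34.6345327  -0.0693417] 101.365554411431
open knob [ 12.58217734 -95.64704166] -51.73496440700497
cass [-9.71150507  2.68662106]
```

View pics/d2.png

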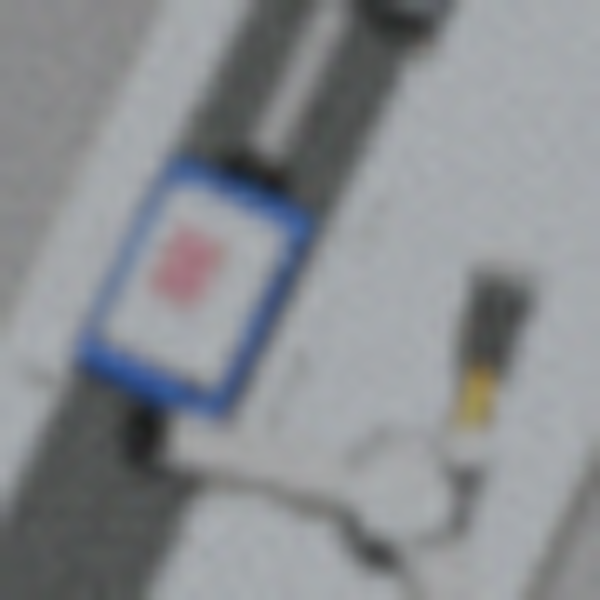

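```bash
python3 -c "
from plant import *
print(get_state()['clock']);print(finish_job())"
```

```text
22.0
the job is handed in; nothing more can be done
None
```

The blue cassette is home against the rubber stop, the lever has snapped across behind it, and the job is handed in at 22.0 s of the 54 s allowed. The hand-in reported no verdict.

**What I did**
- I slid the cassette home with the closed fingertips. I pressed it on the stop for about half a second, with 5.2 N along the channel (about 7 N in all at the wrist).
- I withdrew, came down on the far side of the knob and pushed it past centre. The peak force I saw was about 6.6 N, against the 15 N limit.
- The lever went over by itself and the push force fell to zero. I then lifted the hand clear.

**Last checks**
- **Lever:** it has turned about 1.4 rad from open, which is inside the 1.3–1.85 rad resting range. The knob sat in the same place in two pictures about 1.5 s apart.
- **Cassette:** the tongue tip is against its rear face and its front is on the stop. It lies straight between the rails.
- **Hand:** it reads no contact beyond noise and is clear of both parts. The spares visible in the close-ups did not move; I did not re-check the other bystanders.

**What disagreed or is unproven**
- **Fingertip height:** the fingertips really stand about 26 mm higher than the reported tool height implies. I saw this in the side camera and confirmed it with a light touch on the table (about 5 N). All later heights were corrected for it.
- **Cassette centring:** my last picture puts the cassette 2.7 mm off the channel middle. I take this as measuring error of 2–3 mm, since the rails allow only about 1.5 mm.
- **Clamp force:** I could not measure the force holding the cassette on the stop. I inferred it from the lever's position.

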